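Bring the long T-bolt round on the parts carousel and lock it under the forked clamp

ROBOT

A 6-joint arm with a two-finger parallel gripper is mounted at the origin on the work surface. World frame = base frame: x ahead of the robot, y to its left, z up, the work surface at z = 0. Lengths are in mm, angles in rad, forces in N, time in s.
With the tool pointing down it reaches from about 375 to 750 mm from the base axis. Payload 9 kg.
Tool frame: the origin (TCP) lies at the very end of the fingers, on their centre line; the grasp point (between the pads) lies arm.grip_depth behind it (arm.grip_depth is the distance from the TCP to the grasp point, in mm); z points along the fingers, x is the direction in which the jaws open and shut, and the axes are right-handed (so a half turn about z gives the same grasp; the last joint's range is limited). The gripper opens to 85 mm and grips with 20 to 120 N. Pads are 22 mm wide; open, the fingers measure 114 mm over their backs; the gripper's body (76 mm by 85 mm) begins 54 mm behind the grasp point. The pads swing forward as they close: fully open they stand 13 mm farther back than shut.
Start: joints at [-1.377, 0.104, 0.097, 1.564, 0, 1.353], TCP at [240.168, -549.869, 231.331] pointing down, gripper open.
Joint ranges: [-2.99, 2.99], [-0.84, 1.86], [-1.1, 1.16], [-1.84, 2.11], [-1.51, 1.56], [-3.14, 3.14]. Speed limits (rad/s): [2.22, 2.22, 2.57, 3.14, 3.14, 3.14].

INTERFACE

Orientations are given as a rotation vector (axis times angle).
In Python, from cell import readout, read_camera, get_calibration, ticket, arm gives the robot as it stands.
- The arm moves only by the shell command python3 -m inch 'ROWS' [OPENING] [FORCE]. ROWS is JSON, one flat list of numbers, 6 for each row, row after row: the shift along the tool's x, y, z each as a share of 150 mm, from -1 to 1, then the turn, a rotation vector about the tool's x, y, z each as a share of 360 degrees, from -1 to 1. A call has 1 to 10 rows; each row shifts and turns the commanded pose from where the row before left it, along the tool's axes as they then stand; what a row does not reach is not made up. A row lasts 1/8 s, in which the tool goes at most 62.5 mm and 10.7 degrees, less where a joint would pass 70% of its speed; a pose out of reach is approached as far as the arm can. A call with a number of a shift or a turn outside -1 to 1 is refused whole. A call with a gripper value outside its range is refused whole. OPENING is the opening, from -1 (shut) to 1 (fully open), so that 0 is half open, set as the call begins (- or left out, the last holds). The fingers move at their own pace and stop on an object; FORCE is the grip in N (left out, the last holds). Time passes only in rows, so rows that do not move let the fingers close. It gives the time, the measured TCP pose, the force and the opening at its end, in the units of the state.
- readout.observe(): the state, without advancing time (a new reading comes with each control period).
- read_camera(name): name is "side" or "top"; returns the picture (480x640x3 uint8, red, green, blue); there is no depth.
- get_calibration(name): a dict with "fx", "fy", "cx", "cy" (pixels), "rvec" (rotation vector, rad) and "tvec" (3), from world to camera coordinates, as OpenCV has them. Camera axes: x right, y down, z forward; pixel columns grow to the right and rows downward; lengths in mm; the calibration is good to about 2 mm. A picture is of the moment at which its call begins. get_calibration takes no time and is no camera call.
- ticket.job_done(): hands the job in, once; it reports no verdict.
The state is a dict: "t": time; "joints": joint angles; "qvel": joint speeds; "joint_torque": joint torques, N m; "ee_pos": TCP position; "ee_rot": TCP orientation; "contact_force": force on the tool from outside, world axes, zero at the start; "torque": the same for the moment, N m; "opening": finger opening in mm.
Only numpy, scipy, OpenCV 4.12 (cv2) and the standard library are available. Lean on these libraries where they do the work, as an engineer would, in place of code of your own. Each camera call takes 0.05 s, during which the arm holds its last target. There are 200 camera calls.

TASK

Turn the parts carousel by its upright posts until the compartment with the long T-bolt faces the pointer on the base, let go, then take that bolt out and stand it upright on its head on the rubber pad, releasing it. Take it again from above, drop its head lengthwise into the open end of the T-slot, slide it along until it is fully home in the clamp fork, and only then turn it a quarter turn so that the head locks across under the slot's lips; leave it standing there. Leave the other three fasteners in their compartments and do not disturb the wrench, carton and bin.

Things in the scene. Friction and masses are not known exactly. Their poses are not given: they have to be found in the camera images.
- carousel_axis (a point): Centre of the carousel's top face on its upright turning axis, 42 mm above the bench. Fixed frame: -x points to the pointer, which faces the robot within 0.25 rad. The grey turntable (340 mm across) turns either way without limit and stays where it is left (0.2 N m of friction). Four compartments 90 degrees apart, walls 20 mm high between them.
- front_mark (a point): Fixed point 42 mm above the bench, 150 mm from the carousel axis towards the pointer (a small upright steel tab, 45 mm high, 12 mm wide, 200 mm from the axis on a tongue of the base): the needed compartment's outer end belongs here.
- pocket0 (a point): Point on the turntable's top face, 150 mm from the axis, on the centre line of the compartment that holds the long T-bolt, at its outer end; turns with the carousel. 42 mm above the bench.
- pocket0_bolt (a point): Where the long T-bolt's centre lies when in its compartment; turns with the carousel. A fastener lies radially in two U-shaped saddles (open above; sides end 3 mm below its axis), head outward against a stop, shank rising 30 degrees towards the axis. The gap between the saddles, for fingers beside the shank, runs from 32 to 82 mm from the fastener's outer end.
- pocket1 (a point): The same as pocket0, for the short T-bolt's compartment.
- pocket2 (a point): The same as pocket0, for the hexagon-headed bolt's compartment.
- pocket3 (a point): The same as pocket0, for the headless stud's compartment.
- post0 (a point): Centre of the top of one of the four upright steel posts by which the carousel is turned: 16 mm diameter, 65 mm high, 150 mm from the axis, half-way between two compartments; top 107 mm above the bench; room for fingers all round.
- post1 (a point): The next post, like post0.
- post2 (a point): The next post, like post0.
- post3 (a point): The next post, like post0.
- long_bolt_centre (a point): Centre of the long steel T-bolt, 67.5 mm from either end. z: from head to tip; y: along the head. 135 mm long; head 44 (y) x 24 (x) x 14 mm thick, flat underneath; 18 mm round neck to 36 mm from the head's underside, 18 mm square (sides face x, y) to 118 mm, then 16 mm round. About 0.34 kg, centre of mass 55 mm from the head's underside. In its compartment y is level.
- short_bolt_centre (a point): Centre of the short T-bolt (100 mm long, same head and shank); stays in its compartment. z along it.
- hex_bolt_centre (a point): Centre of the bolt with a hexagonal head, 32 mm across (135 mm long); stays in its compartment. z along it.
- stud_centre (a point): Centre of the headless square stud (120 mm long); stays in its compartment. z along it.
- pad_top (a point): Centre of the top of a fixed black rubber pad, 110 x 110 mm, 6 mm thick: the set-down place.
- slot_entry (a point): On the T-slot's axis on the fixture's top face, 38 mm above the bench, 50 mm from the open end: drop the head in here. x: along the slot to the fork, y: across, z: up. Fixed steel block, 200 mm along x, 110 mm wide. Slot mouth 32 mm wide, lips 12 mm thick, chamber below 56 mm wide and 18 mm high, its floor 8 mm above the bench.
- fork_seat (a point): On the slot's axis on the fixture's top face, 100 mm beyond slot_entry, same axes: where the bolt's axis belongs when home. The fork is a fixed strap, underside 56 and top 66 mm above the bench; two tines 34 mm apart, open towards slot_entry, begin 35 mm before fork_seat; the fork's bottom is 18 mm beyond it. Two hex heads 8 mm high sit on it beyond.
- wrench_grip (a point): A steel wrench 180 mm long lying on the bench; leave alone.
- carton: A small cardboard carton, 100 x 130 x 60 mm; leave alone.
- bin: An open blue bin, 100 x 150 x 70 mm; leave alone.
Mind the look-alikes: they are no part of the job. What is shaped like the part that bears slot_entry but green or pink is not meant.

How it is judged (in metres and radians):
On the way, in this order (a step that is already met when the one before it is completed fails the run):
1. the long T-bolt's compartment faces the pointer (outer end within 30 mm of the mark), the carousel at rest and released, the bolt still in it (horizontal distance between pocket0 and front_mark below 0.03 m and distance between long_bolt_centre and pocket0_bolt below 0.015 m and angular speed of carousel below 0.05 rad/s and contact force between the fingers and carousel below 0.2 N), for 0.2 s.
2. the long T-bolt stands upright on its head on the pad, released (angle between long_bolt_centre's own z axis and vertical below 0.1 rad and z of long_bolt_centre in the frame of pad_top between 0.06 and 0.075 m and horizontal distance between long_bolt_centre and pad_top below 0.055 m and contact force between long_bolt and the arm below 0.1 N and contact force between long_bolt and the fingers below 0.1 N), for 0.2 s.
3. the head is down in the slot, lengthwise, before the fork (z of long_bolt_centre in the frame of slot_entry below 0.042 m and x of long_bolt_centre in the frame of fork_seat below -0.025 m and x of long_bolt_centre in the frame of slot_entry above -0.045 m and angle between the y axis of long_bolt_centre and the x axis of slot_entry, either way round below 0.3 rad and angle between long_bolt_centre's own z axis and vertical below 0.2 rad), for 0.1 s.
4. slid along home into the fork, upright, the head still lengthwise (z of long_bolt_centre in the frame of slot_entry below 0.042 m and horizontal distance between long_bolt_centre and fork_seat below 0.014 m and angle between the y axis of long_bolt_centre and the x axis of slot_entry, either way round below 0.5 rad and angle between long_bolt_centre's own z axis and vertical below 0.15 rad), for 0.1 s.
At the end, for the whole second after the job is handed in: The long T-bolt stands upright (within 0.12 rad), at rest and released, its head down in the T-slot and turned across it (within 0.3 rad), its axis within 14 mm of the fork seat; the other three fasteners are still in their compartments (z of long_bolt_centre in the frame of slot_entry below 0.042 m and horizontal distance between long_bolt_centre and fork_seat below 0.014 m and angle between the y axis of long_bolt_centre and the y axis of slot_entry, either way round below 0.3 rad and angle between long_bolt_centre's own z axis and vertical below 0.12 rad and linear speed of long_bolt below 0.02 m/s and distance between short_bolt_centre and pocket1 below 0.085 m and distance between hex_bolt_centre and pocket2 below 0.085 m and distance between stud_centre and pocket3 below 0.085 m); the robot touches nothing.
It fails at once if the wrench, carton or bin is pushed more than 30 mm (distance of any of wrench_grip, carton, bin from where it was at the start of the episode above 0.03 m).
It fails at once if another fastener leaves its compartment (distance between short_bolt_centre and pocket1 above 0.095 m or distance between hex_bolt_centre and pocket2 above 0.095 m or distance between stud_centre and pocket3 above 0.095 m).
It also fails if it takes over 72 s, if anything falls off the work surface, if the arm or the gripper's body presses on something with over 40 N, if the wrist force passes 120 N, or if a joint passes its speed limit or range.

## Working session

There is one attempt and no reset: what is moved stays moved. The work goes in short steps, Python scripts to look and compute and a shell command to move; the robot and the scene stay as the last step left them, time stands still between calls to the robot, and variables do not carry over. Pictures are saved under pics/ and viewed, about 8 in all and at most 12, crops included, and the job is handed in when it is done.

```bash
ls; mkdir -p pics; python3 - <<'E'
from cell import readout, read_camera, get_calibration, ticket, arm
import cv2
print(readout.observe(), arm.grip_depth)
for n in ("top","side"):
    print(n,get_calibration(n))
    cv2.imwrite(f"pics/{n}0.png",read_camera(n)[:,:,::-1])
E
```

```text
pics
{'t': 0.0, 'joints': array([-1.37668566e+00,  1.04708200e-01,  9.64509410e-02,  1.56390347e+00,
       -3.33067931e-07,  1.35308445e+00]), 'qvel': array([ 0.00115703,  0.00089829,  0.00018614, -0.00223737, -0.00136813,
        0.00047321]), 'joint_torque': array([ 2.37391127e-03, -5.56931126e+01,  5.03646612e+01,  1.70566107e-02,
       -2.59282278e-04,  1.76599207e-05]), 'ee_pos': array([ 240.10265617, -549.49115438,  230.5070321 ]), 'ee_rot': array([-2.62789112e+00,  1.71978482e+00,  1.49739118e-03]), 'contact_force': array([ 0.3815346 ,  0.17211838, -0.38511947]), 'torque': array([ 0.02640934,  0.00632481, -0.01329999]), 'opening': 85.65948746727092} 18.700000000000003
top {'fx': 618.7937105295299, 'fy': 618.7937105295299, 'cx': 319.15342743368626, 'cy': 232.65760841689732, 'rvec': array([ 2.1174607 , -2.10901548,  0.20205821]), 'tvec': array([-109.19641211,  527.83411295, 1548.63142813])}
side {'fx': 535.8498703809115, 'fy': 535.8498703809115, 'cx': 318.86637100197424, 'cy': 245.47594868182514, 'rvec': array([ 2.35148763, -0.25978166,  0.09968982]), 'tvec': array([-523.34957485,   95.55649266, 1666.04601052])}
```

View pics/top0.png

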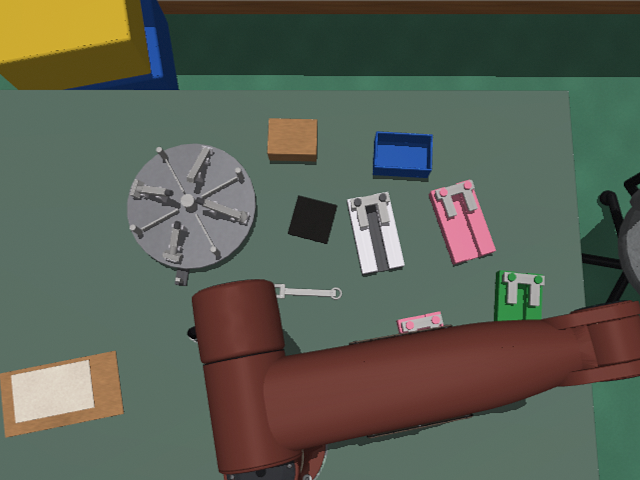

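View pics/side0.png

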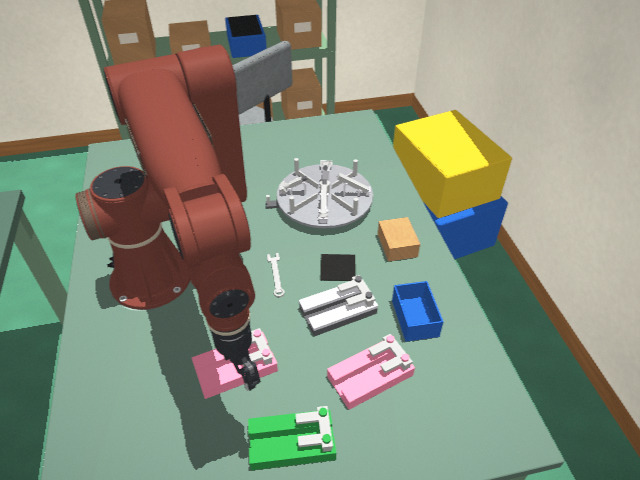

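The top view shows the carousel hub near (188,203), the pointer at (182,276), the pad at (312,219), and the grey fixture around (375,233) with its fork at the upper (+x) end. The side view agrees. Next I'll zoom in on the carousel and fixture.

```bash
cat > h.py <<'E'
import numpy as np, cv2
from cell import readout, read_camera, get_calibration, arm
from scipy.spatial.transform import Rotation as R
def ray(n,u,v):
    c=get_calibration(n); M=cv2.Rodrigues(c["rvec"])[0]
    return -M.T@c["tvec"], M.T@np.array([(u-c["cx"])/c["fx"],(v-c["cy"])/c["fy"],1])
def onz(n,u,v,z):
    o,d=ray(n,u,v); return o+d*(z-o[2])/d[2]
def px(n,p):
    c=get_calibration(n); K=np.array([[c["fx"],0,c["cx"]],[0,c["fy"],c["cy"]],[0,0,1]])
    return cv2.projectPoints(np.array(p,float).reshape(-1,1,3),c["rvec"],c["tvec"],K,None)[0].reshape(-1,2)
def two(a,b):   # (u,v) top, (u,v) side -> 3D midpoint, gap
    o1,d1=ray("top",*a);o2,d2=ray("side",*b)
    s=np.linalg.lstsq(np.c_[d1,-d2],o2-o1,rcond=None)[0]
    p,q=o1+s[0]*d1,o2+s[1]*d2; return (p+q)/2,np.linalg.norm(p-q)
def crop(im,x0,y0,x1,y1,k): return cv2.resize(im[y0:y1,x0:x1],None,fx=k,fy=k,interpolation=cv2.INTER_CUBIC)
def pose():
    s=readout.observe(); M=R.from_rotvec(s["ee_rot"]).as_matrix()
    print("t %.2f"%s["t"],"p",s["ee_pos"].round(1),"x",M[:,0].round(3),"z",M[:,2].round(3),"F",s["contact_force"].round(1),"op %.1f"%s["opening"],"j",s["joints"].round(2)); return s["ee_pos"],M
def rel(target,xdir=None,zdir=(0,0,-1)):
    "shift in tool axes (mm, and /150), turn as rotvec (deg, and /360) from measured pose"
    p,M=pose(); d=M.T@(np.array(target)-p); print("shift mm",d.round(1),"share",(d/150).round(3))
    if xdir is not None:
        z=np.array(zdir,float);z/=np.linalg.norm(z);x=np.array(xdir,float);x-=z*(x@z);x/=np.linalg.norm(x)
        best=None
        for sx in(1,-1):
            T=np.c_[sx*x,np.cross(z,sx*x),z]; w=R.from_matrix(M.T@T).as_rotvec()
            print("turn deg",np.degrees(w).round(1),"share",(w/2/np.pi).round(4))
E
python3 - <<'E'
from h import *
t=cv2.imread("pics/top0.png");s=cv2.imread("pics/side0.png")
a=crop(t,115,135,265,290,3.5);b=crop(s,260,150,385,235,4)
h=max(a.shape[0],b.shape[0])
cv2.imwrite("pics/tc.png",crop(t,115,135,265,290,3.8)); cv2.imwrite("pics/sc.png",crop(s,260,150,385,240,6))
cv2.imwrite("pics/fx.png",np.hstack([crop(t,280,180,420,285,3.2)]))
# masks
black=cv2.inRange(t,(0,0,0),(40,40,40))
n,l,st,c=cv2.connectedComponentsWithStats(black[180:260,270:345]);
for i in range(1,n):
    if st[i,4]>300: print("pad",st[i],c[i]+[270,180],onz("top",*(c[i]+[270,180]),6))
hsv=cv2.cvtColor(t,cv2.COLOR_BGR2HSV)
m=cv2.inRange(hsv,(0,0,120),(180,25,255)); m[:,:330]=0;m[:,430:]=0;m[:180]=0;m[285:]=0
cs,_=cv2.findContours(m,cv2.RETR_EXTERNAL,cv2.CHAIN_APPROX_NONE)
for c in cs:
    if cv2.contourArea(c)>300:
        r=cv2.minAreaRect(c); print("fix",r); print(np.array([onz("top",*q,38)for q in cv2.boxPoints(r)]).round(1))
E
```

```text
pad [  18   16   49   48 1576] [311.99111675 219.5177665 ] [573.36407413 -87.3560267    6.        ]
fix ((375.4629211425781, 231.8236083984375), (76.6874008178711, 43.416709899902344), 78.11134338378906)
[[ 622.6 -178.2   38. ]
 [ 647.3 -290.6   38. ]
 [ 447.  -327.9   38. ]
 [ 423.4 -218.1   38. ]]
```

View pics/tc.png

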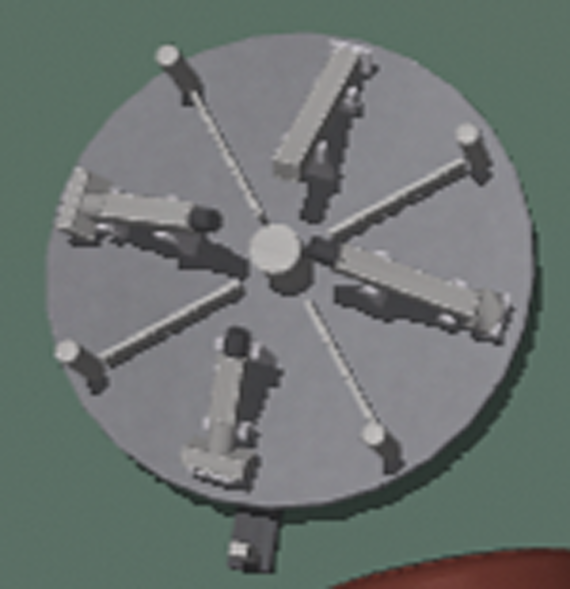

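View pics/sc.png

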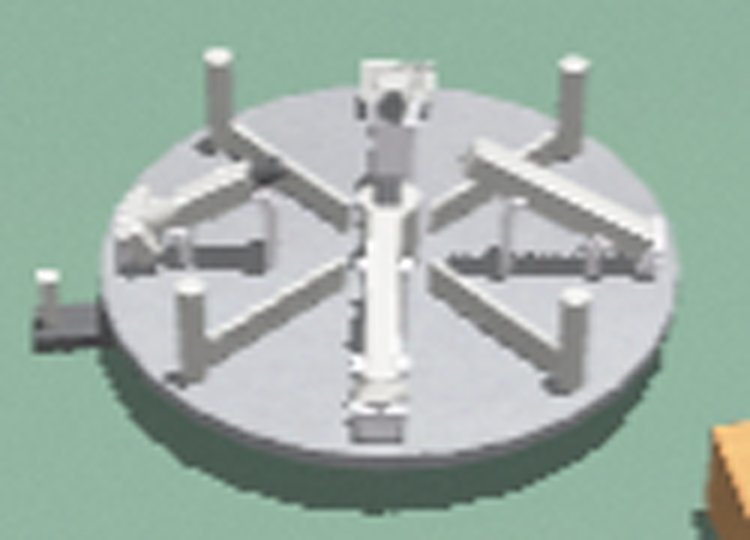

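View pics/fx.png

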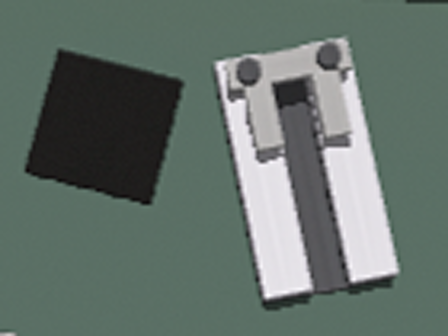

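```bash
python3 - <<'E'
from h import *
T=lambda u,v:(115+u/3.8-.37,135+v/3.8-.37)
posts=[T(168,55),T(468,131),T(375,432),T(68,350)]
P=np.array([onz("top",*p,107) for p in posts]); c=P.mean(0); print(P.round(1),c.round(1)); print([np.linalg.norm((q-c)[:2]).round(1) for q in P], [np.degrees(np.arctan2(*(q-c)[1::-1])).round(1) for q in P])
pt=onz("top",*T(238,549),45); d=(pt-c)[:2]; print("pointer",pt.round(1),np.linalg.norm(d),np.degrees(np.arctan2(d[1],d[0])))
for n,tip,head in(("left",T(210,219),T(75,205)),("down",T(238,337),T(218,470)),("right",T(322,247),T(490,312)),("up",T(287,165),T(355,50))):
    for z in (110,125,135):
        q=onz("top",*tip,z)-c; print(n,z,"tip r %.1f ang %.1f"%(np.hypot(*q[:2]),np.degrees(np.arctan2(q[1],q[0]))))
    q=onz("top",*head,60)-c; print("  head r %.1f ang %.1f"%(np.hypot(*q[:2]),np.degrees(np.arctan2(q[1],q[0]))))
E
```

```text
[[735.1 305.8 107. ]
 [682.  100.9 107. ]
 [476.7 155.5 107. ]
 [530.9 360.5 107. ]] [606.2 230.7 107. ]
[np.float64(149.2), np.float64(150.3), np.float64(149.7), np.float64(150.1)] [np.float64(30.2), np.float64(-59.7), np.float64(-149.9), np.float64(120.1)]
pointer [407.  256.3  45. ] 200.77726477970612 172.66018559901266
left 110 tip r 42.1 ang 71.3
left 125 tip r 37.2 ang 75.3
left 135 tip r 34.1 ang 78.6
  head r 151.0 ang 75.9
down 110 tip r 69.0 ang 165.6
down 125 tip r 71.3 ang 169.1
down 135 tip r 73.1 ang 171.3
  head r 152.5 ang 165.5
right 110 tip r 36.1 ang -98.8
right 125 tip r 39.9 ang -103.6
right 135 tip r 42.6 ang -106.3
  head r 146.9 ang -105.0
up 110 tip r 51.9 ang -10.9
up 125 tip r 48.4 ang -15.8
up 135 tip r 46.2 ang -19.5
  head r 155.0 ang -15.8
```

The posts fit a 150 mm circle about the axis (606.2, 230.7). The left fastener has a T head and its tip at r ≈ 35 mm, so it's the long T-bolt, at 75.1°. The lower one is the short T-bolt, the right one the hex bolt and the upper one the stud. The pointer is at 172.7°, so the carousel needs +97.5° CCW. I'll push the post at -150° by caging it in partly open jaws.

```bash
python3 - <<'E'
from h import *
rel([476.7,155.5,180],[.5015,-.865,0])
E
```

```text
t 0.10 p [ 240.1 -549.5  230.6] x [ 0.4   -0.916 -0.001] z [-0.     0.001 -1.   ] F [ 0.1  0.6 -0.1] op 85.7 j [-1.38  0.1   0.1   1.56  0.    1.35]
shift mm [-551.4 -499.    51.4] share [-3.676 -3.327  0.343]
turn deg [-0.   0.1 -6.5] share [-0.0001  0.0002 -0.0181]
turn deg [1.000e-01 0.000e+00 1.735e+02] share [3.000e-04 1.000e-04 4.819e-01]
```

```bash
python3 -m inch '[-0.3,-0.27,0,0,0,-0.003, -0.3,-0.27,0,0,0,-0.003, -0.3,-0.27,0,0,0,-0.003, -0.3,-0.27,0,0,0,-0.003, -0.3,-0.27,0,0,0,-0.003, -0.3,-0.27,0,0,0,-0.003, -0.3,-0.27,0,0,0,0, -0.3,-0.27,0,0,0,0, -0.3,-0.27,0,0,0,0, 0,0,0,0,0,0]' -0.12; python3 - <<'E'
from h import *
rel([476.7,155.5,130],[.5015,-.865,0])
E
```

```text
t: 1.35
ee_pos: [376.0, -18.5, 231.3]
ee_rot: [-2.728, 1.557, 0.0]
contact_force: [-0.9, -0.5, 0.9]
opening: 37.4
t 1.35 p [376.  -18.5 231.3] x [ 0.508 -0.861 -0.   ] z [ 0.     0.001 -1.   ] F [-0.9 -0.5  0.9] op 37.4 j [-0.4  -0.6  -0.5   1.67  0.    2.21]
shift mm [ -98.6 -175.2  101.4] share [-0.657 -1.168  0.676]
turn deg [-0.   0.   0.4] share [-0.0001  0.0001  0.0012]
turn deg [  -0.    -0.  -179.6] share [-1.000e-04 -1.000e-04 -4.988e-01]
```

```bash
python3 -m inch '[-0.165,-0.292,0.1,0,0,0, -0.165,-0.292,0.15,0,0,0, -0.165,-0.292,0.2,0,0,0, -0.165,-0.292,0.23,0,0,0, 0,0,0,0,0,0, 0,0,0,0,0,0]'; python3 - <<'E'
from h import *
rel([476.7,155.5,82],[.5015,-.865,0])
im=read_camera("top");cv2.imwrite("pics/p5.png",crop(im,115,135,265,290,3.8)[:,:,::-1])
E
```

```text
t: 2.1
ee_pos: [477.8, 149.8, 129.4]
ee_rot: [2.721, -1.569, -0.0]
contact_force: [0.8, -0.2, 0.7]
opening: 37.6
t 2.10 p [477.8 149.8 129.4] x [ 0.501 -0.866  0.   ] z [-0.001 -0.001 -1.   ] F [ 0.8 -0.2  0.7] op 37.6 j [ 0.04 -0.2  -0.38  1.39 -0.    2.66]
shift mm [-5.5 -1.9 47.4] share [-0.036 -0.013  0.316]
turn deg [ 0.  -0.  -0.1] share [ 0.0001 -0.     -0.0002]
turn deg [-0.000e+00 -1.000e-01  1.799e+02] share [-0.000e+00 -2.000e-04  4.998e-01]
```

View pics/p5.png

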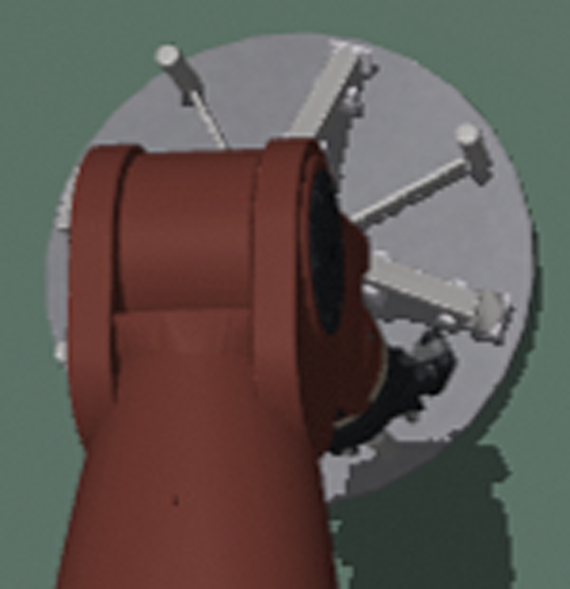

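The arm hides the near post, but nothing else has shifted (posts still at crop (168,55) and (468,131)). Now I'll lower, narrow the cage and turn.

```bash
python3 -m inch '[-0.036,-0.013,0,0,0,0, 0,0,0.16,0,0,0, 0,0,0.156,0,0,0, 0,0,0,0,0,0]' && python3 -m inch '[0,0,0,0,0,0, 0,0,0,0,0,0, 0.1305,-0.0085,0,0,0,-0.0208, 0.1305,-0.0085,0,0,0,-0.0208, 0.1305,-0.0085,0,0,0,-0.0208, 0,0,0,0,0,0]' -0.5; python3 - <<'E'
from h import *
p,M=pose(); d=p-[606.2,230.7,0]; print(np.hypot(*d[:2]),np.degrees(np.arctan2(d[1],d[0])))
E
```

```text
t: 2.65
ee_pos: [476.0, 156.0, 81.3]
ee_rot: [2.72, -1.57, -0.002]
contact_force: [-0.1, -0.6, 0.2]
opening: 37.5
t: 3.4
ee_pos: [517.0, 111.6, 82.9]
ee_rot: [-2.974, 1.012, -0.004]
contact_force: [0.0, 0.2, 0.3]
opening: 21.5
t 3.40 p [517.  111.6  82.9] x [ 0.792 -0.61   0.002] z [ 0.002 -0.001 -1.   ] F [0.  0.2 0.3] op 21.5 j [-0.03 -0.09 -0.37  1.29 -0.    2.19]
148.7990406439605 -126.81118095304612
```

```bash
python3 -m inch '[0.1305,-0.0085,0,0,0,-0.0208, 0.1305,-0.0085,0,0,0,-0.0208, 0.1305,-0.0085,0,0,0,-0.0208, 0.1305,-0.0085,0,0,0,-0.0208, 0.1305,-0.0085,0,0,0,-0.0208, 0.1305,-0.0085,0,0,0,-0.0208, 0.1305,-0.0085,0,0,0,-0.0208, 0.1305,-0.0085,0,0,0,-0.0208, 0.1305,-0.0085,0,0,0,-0.0208, 0.1305,-0.0085,0,0,0,-0.0208]' && python3 -m inch '[0,0,0,0,0,0, 0,0,0,0,0,0]';  python3 - <<'E'
from h import *
p,M=pose(); d=p-[606.2,230.7,0]; print(np.hypot(*d[:2]),np.degrees(np.arctan2(d[1],d[0])))
E
```

```text
t: 4.65
ee_pos: [698.0, 112.9, 82.1]
ee_rot: [2.975, 1.009, -0.001]
contact_force: [-2.0, -0.9, 1.1]
opening: 21.4
t: 4.9
ee_pos: [697.7, 112.8, 82.2]
ee_rot: [-2.977, -1.003, -0.0]
contact_force: [0.3, 1.0, 0.0]
opening: 21.2
t 4.90 p [697.7 112.8  82.2] x [0.796 0.605 0.   ] z [ 0.  0. -1.] F [0.3 1.  0. ] op 21.2 j [-0.02  0.45  0.23  1.35  0.    0.9 ]
149.2097564113336 -52.18553128940818
```

```bash
python3 -m inch '[0,0,0,0,0,0, 0,0,-0.3,0,0,0, 0,0,-0.4,0,0,0, 0,0,-0.2,0,0,0, -0.4,0.05,0,0,0,0, -0.4,0.05,0,0,0,0, -0.4,0.05,0,0,0,0, -0.4,0.05,0,0,0,0, -0.4,0.05,0,0,0,0, 0,0,0,0,0,0]' 0; python3 - <<'E'
from h import *
pose()
for n,b in(("top",(115,135,265,290)),("side",(255,145,385,240))):
    im=read_camera(n);cv2.imwrite(f"pics/{n}6.png",im[:,:,::-1]);
    cv2.imwrite(f"pics/{n}6c.png",crop(im,*b,3)[:,:,::-1])
a=cv2.imread("pics/top6c.png");b=cv2.imread("pics/side6c.png");h=max(a.shape[0],b.shape[0])
o=np.zeros((h,a.shape[1],3),np.uint8);b=cv2.resize(b,(350,int(b.shape[0]*350/b.shape[1])))
O=np.zeros((h,800,3),np.uint8);O[:a.shape[0],:a.shape[1]]=a;O[:b.shape[0],a.shape[1]:a.shape[1]+350]=b
cv2.imwrite("pics/c6.png",O)
E
```

```text
t: 6.15
ee_pos: [480.2, -102.0, 217.1]
ee_rot: [2.978, 0.998, -0.0]
contact_force: [1.0, 0.7, -0.0]
opening: 42.6
t 6.15 p [ 480.2 -102.   217.1] x [ 0.798  0.603 -0.001] z [ 0.    -0.001 -1.   ] F [ 1.   0.7 -0. ] op 42.6 j [-0.48 -0.23 -0.25  1.55 -0.    0.45]
```

View pics/c6.png

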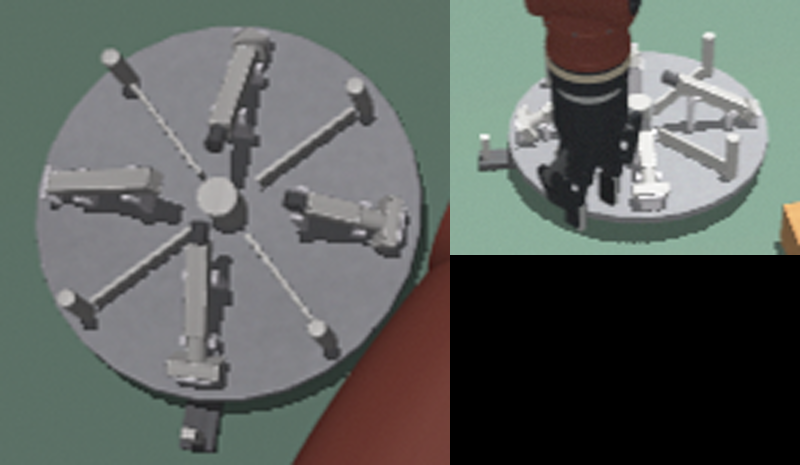

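The turn worked. The long T-bolt (head at crop (196,372), tip at (200,232)) now lies over the pointer at (190,433). I'll measure its pose.

```bash
python3 - <<'E'
from h import *
T=lambda u,v:(115+u/3-.33,135+v/3-.33)
c=np.array([606.2,230.7,0])
P=np.array([onz("top",*T(*q),107) for q in((111,57),(357,87),(319,328),(69,298))]);print(P.round(1),P.mean(0).round(1))
d=P-P.mean(0); a=np.degrees(np.arctan2(d[:,1],d[:,0])); print(a.round(1), "bolt angle", np.mean((a+45)%90)+ -0 )
for z in(115,120,125,130): q=onz("top",*T(200,230),z); e=q-c; print("tip",z,q.round(1),np.hypot(*e[:2]).round(1),np.degrees(np.arctan2(e[1],e[0])).round(1))
for z in(50,60): q=onz("top",*T(196,372),z); e=q-c; print("head",z,q.round(1),np.hypot(*e[:2]).round(1),np.degrees(np.arctan2(e[1],e[0])).round(1))
f=onz("top",*T(199,345),66); print("neck",f)
E
```

```text
[[722.8 323.6 107. ]
 [696.5 111.9 107. ]
 [487.6 136.8 107. ]
 [512.3 346.4 107. ]] [604.8 229.6 107. ]
[  38.5  -52.1 -141.6  128.4] bolt angle 83.29975692382453
tip 115 [569.  237.9 115. ] 37.9 169.0
tip 120 [567.8 236.7 120. ] 38.9 171.1
tip 125 [566.6 235.5 125. ] 39.9 173.0
tip 130 [565.4 234.3 130. ] 40.9 174.9
head 50 [459.3 250.7  50. ] 148.3 172.2
head 60 [457.7 248.3  60. ] 149.5 173.2
neck [480.02182258 245.51439198  66.        ]
```

```bash
python3 -m inch '[0.276,-0.266,0,0,0,0, 0.276,-0.266,0,0,0,0, 0.276,-0.266,0,0,0,0, 0.276,-0.266,0,0,0,0, 0.276,-0.266,0,0,0,0, 0.276,-0.266,0,0,0,0, 0,0,0,0,0,-0.0257, 0,0,0,0,0,-0.0257, 0,0,0,0,0,-0.0257, 0,0,0,0,0,-0.0257]' 0.176 && python3 -m inch '[0,0,0,0,0,-0.0257, 0,0,0,0.0208,0,0, 0,0,0,0.0208,0,0, 0,0,0,0,0,0]'; python3 - <<'E'
from h import *
rel([505.4,242,71.4],[.117,.993,0],[-.257,.030,-.966])
E
```

```text
t: 7.5
ee_pos: [534.2, 243.1, 216.5]
ee_rot: [-2.495, -1.908, 0.001]
contact_force: [-0.8, -0.4, 0.2]
opening: 50.1
t: 8.0
ee_pos: [534.8, 242.0, 211.9]
ee_rot: [-2.184, -1.955, 0.267]
contact_force: [-0.6, 0.1, -0.0]
opening: 50.3
t 8.00 p [534.8 242.  211.9] x [ 0.11   0.994 -0.002] z [-0.264  0.027 -0.964] F [-0.6  0.1 -0. ] op 50.3 j [0.17 0.39 0.37 1.8  0.07 0.27]
shift mm [ -2.9   9.1 143.3] share [-0.019  0.061  0.955]
turn deg [-0.4  0.2  0.3] share [-0.0011  0.0006  0.0009]
turn deg [  -0.3   -0.6 -179.7] share [-0.001  -0.0018 -0.4991]
```

```bash
python3 -m inch '[-0.019,0.061,0.2,0,0,0, 0,0,0.25,0,0,0, 0,0,0.25,0,0,0, 0,0,0.15,0,0,0, 0,0,0.11,0,0,0, 0,0,0,0,0,0]' && python3 - <<'E'
from h import *
rel([505.4,242,71.4],[.117,.993,0],[-.257,.030,-.966])
E
python3 -m inch '[0,0,0,0,0,0, 0,0,0,0,0,0, 0,0,0,0,0,0, 0,0,0,0,0,0, 0,0,0,0,0,0]' -1 40; python3 -c "
from h import *
pose()"
```

```text
t: 8.75
ee_pos: [505.2, 242.3, 75.4]
ee_rot: [-2.187, -1.96, 0.257]
contact_force: [0.4, 0.4, -0.7]
opening: 50.3
t 8.75 p [505.2 242.3  75.4] x [ 0.109  0.994 -0.   ] z [-0.256  0.028 -0.966] F [ 0.4  0.4 -0.7] op 50.3 j [0.17 0.33 0.04 1.53 0.07 0.27]
shift mm [-0.2  1.3  3.8] share [-0.002  0.008  0.025]
turn deg [0.1 0.1 0.4] share [0.0002 0.0003 0.0012]
turn deg [-2.000e-01  1.000e-01 -1.796e+02] share [-5.000e-04  2.000e-04 -4.988e-01]
t: 9.38
ee_pos: [507.0, 242.0, 76.8]
ee_rot: [-2.188, -1.959, 0.254]
contact_force: [0.1, 2.0, 7.2]
opening: 17.2
t 9.38 p [507.  242.   76.8] x [0.11  0.994 0.001] z [-0.254  0.029 -0.967] F [0.1 2.  7.2] op 17.2 j [0.17 0.33 0.04 1.53 0.07 0.27]
```

```bash
python3 -m inch '[0,0,0,0,0,0, 0,-0.023,-0.088,0,0,0, 0,-0.047,-0.177,0,0,0, 0,-0.047,-0.177,0,0,0, 0,-0.047,-0.177,0,0,0, 0,-0.07,-0.265,0,0,0, 0,-0.07,-0.265,0,0,0, 0,0,0,0,0,0]' -1 90;  python3 - <<'E'
from h import *
pose()
for n,b in(("top",(115,135,265,290)),("side",(225,125,385,240))):
    im=read_camera(n); cv2.imwrite(f"pics/{n}7.png",im[:,:,::-1])
    cv2.imwrite(f"pics/{n}7c.png",crop(im,*b,3.5)[:,:,::-1])
E
```

```text
t: 10.38
ee_pos: [507.7, 241.7, 257.4]
ee_rot: [-2.19, -1.961, 0.251]
contact_force: [0.5, -0.2, -3.9]
opening: 16.5
t 10.38 p [507.7 241.7 257.4] x [0.11  0.994 0.001] z [-0.251  0.029 -0.967] F [ 0.5 -0.2 -3.9] op 16.5 j [0.17 0.3  0.34 1.86 0.07 0.27]
```

View pics/side7c.png

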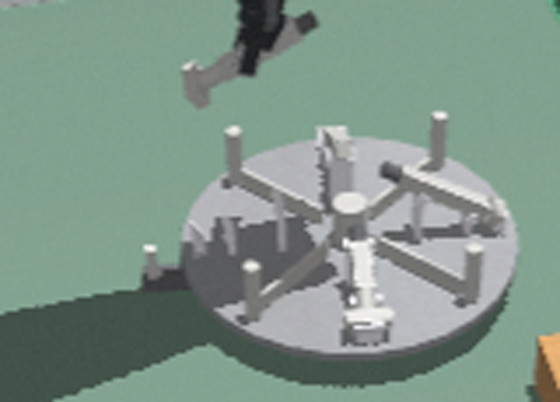

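The bolt is in the jaws with its head at crop (195,83) and tip at (308,20), and the other three fasteners are still in place. I'll get its in-hand pose by intersecting the side rays with the jaws' mid-plane.

```bash
python3 - <<'E'
from h import *
p,M=pose(); gp=p-M[:,2]*arm.grip_depth
def hit(u,v):
    o,d=ray("side",225+u/3.5-.36,125+v/3.5-.36); return o+d*(((gp-o)@M[:,0])/(d@M[:,0]))
t,h=hit(309,20),hit(195,83)
u=(t-h); print(t.round(1),h.round(1),np.linalg.norm(u)); u/=np.linalg.norm(u)
print("elev",np.degrees(np.arcsin(u[2])),"in tool",(M.T@u).round(3),"angle to -z deg",np.degrees(np.arccos(-M[:,2]@u)))
print("grasp from tip",(t-gp)@u, "perp", np.linalg.norm((t-gp)-u*((t-gp)@u)))
E
```

```text
t 10.47 p [506.6 241.5 253.4] x [ 0.11   0.994 -0.   ] z [-0.257  0.028 -0.966] F [ 0.9  0.3 -4. ] op 16.5 j [0.17 0.31 0.34 1.85 0.07 0.27]
[570.2 234.4 296.6] [464.  246.2 236.5] 122.5482477204061
elev 29.376972446376293 in tool [-0.     0.715 -0.699] angle to -z deg 45.665196553967654
grasp from tip 63.86158185501289 perp 7.1123924389926
```

```bash
python3 -m inch '[-0.354,0.124,-0.033,0,0,0, -0.354,0.124,-0.033,0,0,0, -0.354,0.124,-0.033,0,0,0, -0.354,0.124,-0.033,0,0,0, -0.354,0.124,-0.033,0,0,0, -0.354,0.124,-0.033,0,0,0, 0,0,0,-0.0278,0,0, 0,0,0,-0.0278,0,0, 0,0,0,-0.0278,0,0, 0,0,0,-0.0278,0,0]' && python3 -m inch '[0,0,0,-0.0278,0,0, 0,0,0,-0.0278,0,0, 0,0,0,0,0,0]'; python3 - <<'E'
from h import *
p,M=pose(); gp=p-M[:,2]*arm.grip_depth; u=M@[0,.707,-.707]; print("grasp",gp.round(1),"u",u.round(3))
rel([586,-88.5,130],[.11,.994,0],[.703,-.078,-.707])
im=read_camera("side"); cv2.imwrite("pics/side8.png",im[:,:,::-1])
q=px("side",[gp])[0].astype(int);print(q)
x,y=max(q[0]-80,0),max(q[1]-60,0); print(x,y)
cv2.imwrite("pics/side8c.png",crop(im,x,y,x+160,y+120,4)[:,:,::-1])
E
```

```text
t: 11.72
ee_pos: [585.7, -87.7, 253.1]
ee_rot: [2.156, 1.926, 0.311]
contact_force: [-1.0, 0.7, -2.2]
opening: 16.4
t: 12.1
ee_pos: [582.3, -86.3, 250.0]
ee_rot: [1.98, 1.762, 0.545]
contact_force: [0.2, 0.4, -2.1]
opening: 16.5
t 12.10 p [582.3 -86.3 250. ] x [0.115 0.993 0.006] z [ 0.556 -0.059 -0.829] F [ 0.2  0.4 -2.1] op 16.5 j [-0.48 -0.72 -0.68  1.05  0.2  -0.3 ]
grasp [572.  -85.2 265.5] u [ 0.189 -0.028  0.981]
t 12.10 p [582.3 -86.3 250. ] x [0.115 0.993 0.006] z [ 0.556 -0.059 -0.829] F [ 0.2  0.4 -2.1] op 16.5 j [-0.48 -0.72 -0.68  1.05  0.2  -0.3 ]
shift mm [ -2.5 -63.8 101.7] share [-0.017 -0.425  0.678]
turn deg [-11.   -0.1  -0.4] share [-0.0307 -0.0003 -0.0012]
turn deg [ -0.2  17.3 178.7] share [-0.0005  0.048   0.4965]
[337 202]
257 142
```

View pics/side8c.png

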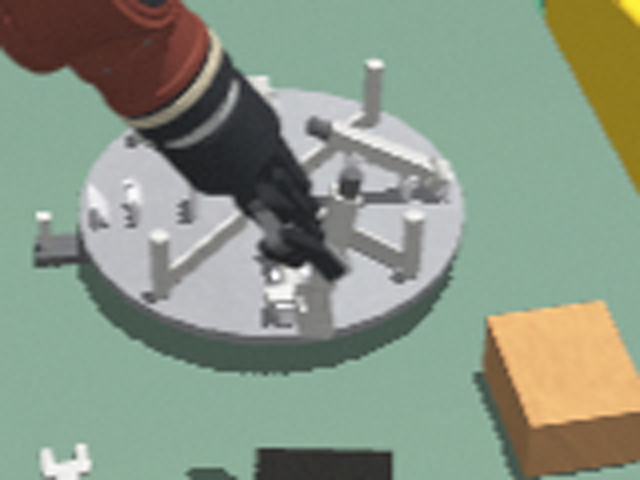

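```bash
python3 -m inch '[-0.004,-0.106,0.17,0,0,0, -0.004,-0.106,0.17,0,0,0, -0.004,-0.106,0.17,0,0,0, -0.004,-0.106,0.17,0,0,0, 0,0,0,-0.016,0,0, 0,0,0,-0.0147,0,-0.001, 0,0,0,0,0,0, 0,0,0,0,0,0]'; python3 - <<'E'
from h import *
p,M=pose(); gp=p-M[:,2]*arm.grip_depth; u=M@[0,.707,-.707]; print("grasp",gp.round(1),"u",u.round(3))
rel([586,-88.5,80],[.11,.994,0],[.703,-.078,-.707])
for n in("top","side"):
    im=read_camera(n); cv2.imwrite(f"pics/{n}9.png",im[:,:,::-1])
im=read_camera("side")
q=px("side",[gp])[0].astype(int)
x,y=q[0]-60,q[1]-45; print(x,y)
cv2.imwrite("pics/side9c.png",crop(im,x,y,x+120,y+90,5)[:,:,::-1])
E
```

```text
t: 13.15
ee_pos: [615.0, -95.8, 133.4]
ee_rot: [1.851, 1.661, 0.677]
contact_force: [-0.1, 0.3, -3.3]
opening: 16.8
t 13.15 p [615.  -95.8 133.4] x [0.106 0.994 0.003] z [ 0.693 -0.072 -0.718] F [-0.1  0.3 -3.3] op 16.8 j [-0.5  -0.84 -1.04  0.63  0.27 -0.29]
grasp [602.  -94.4 146.8] u [ 0.015 -0.005  1.   ]
t 13.15 p [615.  -95.8 133.4] x [0.106 0.994 0.003] z [ 0.693 -0.072 -0.718] F [-0.1  0.3 -3.3] op 16.8 j [-0.5  -0.84 -1.04  0.63  0.27 -0.29]
shift mm [  4.  -58.4  17.7] share [ 0.026 -0.39   0.118]
turn deg [-0.9 -0.3  0. ] share [-0.0024 -0.0008  0.0001]
turn deg [   0.4   -1.4 -180. ] share [ 0.0012 -0.0038 -0.4999]
287 188
```

View pics/side9c.png

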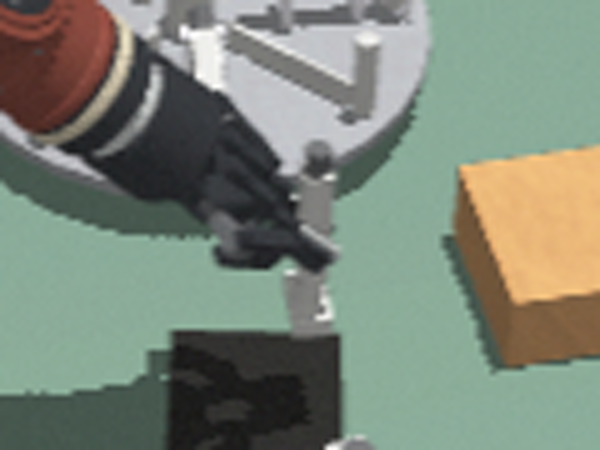

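```bash
python3 - <<'E'
from h import *
p,M=pose(); gp=p-M[:,2]*arm.grip_depth
C=lambda q:((np.array(q)-[287,188]+.5)*5-.5).round(1)
for h in(-68,-54,-30,0,30,67): print(h,C(px("side",[gp+[0,0,h]])[0]))
im=cv2.imread("pics/side9.png"); c=crop(im,287,188,407,278,5); g=cv2.cvtColor(c,cv2.COLOR_BGR2GRAY)
for v in(170,185,200,215,285,300,315,328): print(v,g[v,270:350:5])
E
```

```text
t 13.30 p [615.  -95.6 133.6] x [0.106 0.994 0.003] z [ 0.694 -0.072 -0.716] F [ 0.3  0.3 -3.5] op 16.5 j [-0.5  -0.84 -1.04  0.63  0.27 -0.29]
-68 [299.8 307.2]
-54 [300.5 291.1]
-30 [301.8 263. ]
0 [303.4 227.1]
30 [305.1 190.2]
67 [307.2 143.2]
170 [ 43  73 150 201 206 195 149  83  58  62  58  65  94 103  87  80]
185 [ 41  40  48  55  65  82 100 121 138 141 133 121 114  98  83  80]
200 [ 49  51  42  36  70 109 118 123 128 128 129 127 130 131 146 164]
215 [ 33  39  54  61  48  77 119 130 127 127 127 125 135 151 160 161]
285 [161 163 150 134 128 119 117 122 126 120 150 176 165 159 160 161]
300 [161 161 161 142 122 121 124 124 124 115 180 227 192 163 160 160]
315 [161 162 162 153 137 127 126 125 121 164 200 232 228 177 158 160]
328 [151 151 151 155 141 124 125 125 124 125 125 125 135 150 158 160]
```

```bash
python3 -m inch '[0,-0.102,0.04,0,0,0, 0,-0.102,0.04,0,0,0, 0,-0.102,0.04,0,0,0, 0,0,0,0,0,0, 0,0,0,0,0,0]'; python3 - <<'E'
from h import *
p,M=pose(); gp=p-M[:,2]*arm.grip_depth; u=M@[0,.707,-.707]; print("grasp",gp.round(1),"u",u.round(3))
E
```

```text
t: 13.92
ee_pos: [603.9, -96.1, 100.0]
ee_rot: [1.862, 1.674, 0.669]
contact_force: [-0.6, 0.6, -3.8]
opening: 16.6
t 13.93 p [603.9 -96.1 100. ] x [0.104 0.995 0.006] z [ 0.681 -0.067 -0.729] F [-0.6  0.6 -3.8] op 16.6 j [-0.51 -0.84 -1.1   0.61  0.28 -0.3 ]
grasp [591.2 -94.9 113.7] u [ 0.031 -0.009  0.999]
```

```bash
python3 -m inch '[0,-0.045,0.048,0,0,0, 0,-0.045,0.048,0,0,0, 0,0,0,0,0,0]'; python3 - <<'E'
from h import *
p,M=pose(); gp=p-M[:,2]*arm.grip_depth; u=M@[0,.707,-.707]; print("grasp",gp.round(1),"u",u.round(3))
E
```

```text
t: 14.3
ee_pos: [608.2, -97.0, 80.9]
ee_rot: [1.867, 1.679, 0.665]
contact_force: [-0.2, 0.2, -4.2]
opening: 16.5
t 14.30 p [608.2 -97.   80.9] x [0.103 0.995 0.007] z [ 0.676 -0.065 -0.734] F [-0.2  0.2 -4.2] op 16.5 j [-0.51 -0.78 -1.1   0.56  0.28 -0.3 ]
grasp [595.6 -95.8  94.6] u [ 0.038 -0.011  0.999]
```

```bash
python3 -m inch '[0,-0.03,0.048,-0.006,0,0, 0,0,0,0,0,0]'; python3 - <<'E'
from h import *
p,M=pose(); gp=p-M[:,2]*arm.grip_depth; u=M@[0,.707,-.707]; print("grasp",gp.round(1),"u",u.round(3))
for n in("top","side"):
    im=read_camera(n); cv2.imwrite(f"pics/{n}10.png",im[:,:,::-1])
q=px("side",[gp])[0].astype(int)
x,y=q[0]-60,q[1]-45; print(x,y)
cv2.imwrite("pics/side10c.png",crop(im,x,y,x+120,y+90,5)[:,:,::-1])
E
```

```text
t: 14.55
ee_pos: [620.2, -99.9, 76.4]
ee_rot: [1.849, 1.664, 0.686]
contact_force: [0.8, -0.3, -3.7]
opening: 16.6
t 14.55 p [620.2 -99.9  76.4] x [0.101 0.995 0.009] z [ 0.695 -0.064 -0.716] F [ 0.8 -0.3 -3.7] op 16.6 j [-0.51 -0.74 -1.1   0.49  0.29 -0.29]
grasp [607.2 -98.7  89.8] u [ 0.012 -0.01   1.   ]
288 202
```

```bash
python3 -m inch '[0,-0.057,-0.056,0.006,0,0, 0,-0.045,0.048,0.001,0,0, 0,0,0,0,0,0]'; python3 - <<'E'
from h import *
p,M=pose(); gp=p-M[:,2]*arm.grip_depth; u=M@[0,.707,-.707]; print("grasp",gp.round(1),"u",u.round(3))
E
```

```text
t: 15.02
ee_pos: [608.2, -98.6, 66.5]
ee_rot: [1.879, 1.692, 0.655]
contact_force: [0.8, -0.3, -4.0]
opening: 16.3
t 15.03 p [608.2 -98.6  66.5] x [0.101 0.995 0.009] z [ 0.664 -0.061 -0.746] F [ 0.8 -0.3 -4. ] op 16.3 j [-0.51 -0.74 -1.09  0.54  0.28 -0.31]
grasp [595.8 -97.4  80.4] u [ 0.055 -0.014  0.998]
```

```bash
python3 -m inch '[0,-0.023,0.025,-0.002,0,0, 0,0,0,0,0,0]'; python3 -m inch '[0,-0.018,0.02,0,0,0, 0,0,0,0,0,0]';  python3 - <<'E'
from h import *
p,M=pose(); gp=p-M[:,2]*arm.grip_depth; u=M@[0,.707,-.707]; print("grasp",gp.round(1),"u",u.round(3))
for n in("top","side"):
    im=read_camera(n); cv2.imwrite(f"pics/{n}11.png",im[:,:,::-1])
q=px("side",[gp])[0].astype(int)
x,y=q[0]-60,q[1]-45; print(x,y)
cv2.imwrite("pics/side11c.png",crop(im,x,y,x+120,y+90,5)[:,:,::-1])
E
```

```text
t: 15.28
ee_pos: [610.9, -99.4, 62.8]
ee_rot: [1.871, 1.685, 0.663]
contact_force: [0.5, 1.3, -4.0]
opening: 16.3
t: 15.52
ee_pos: [611.7, -99.6, 59.3]
ee_rot: [1.871, 1.686, 0.663]
contact_force: [0.6, -0.3, -3.3]
opening: 16.5
t 15.53 p [611.7 -99.6  59.3] x [0.101 0.995 0.009] z [ 0.671 -0.061 -0.739] F [ 0.6 -0.3 -3.3] op 16.5 j [-0.51 -0.72 -1.09  0.5   0.28 -0.31]
grasp [599.1 -98.5  73.2] u [ 0.045 -0.013  0.999]
285 206
```

View pics/side11c.png

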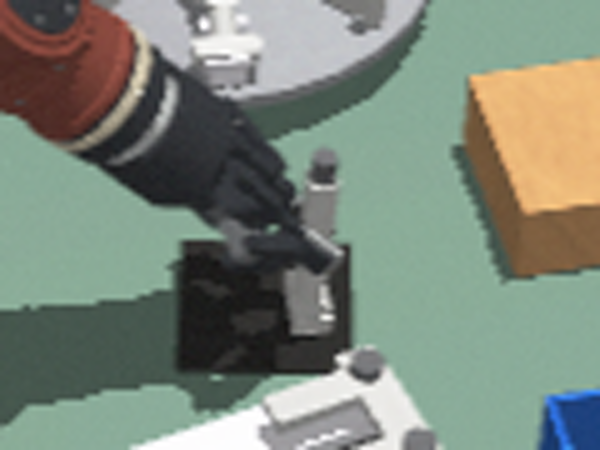

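```bash
python3 -m inch '[0,-0.014,0.015,-0.003,0,0, 0,0,0,0,0,0]'; python3 -m inch '[0,-0.014,0.015,-0.002,0,0, 0,0,0,0,0,0]';  python3 - <<'E'
from h import *
p,M=pose(); gp=p-M[:,2]*arm.grip_depth; u=M@[0,.707,-.707]; print("grasp",gp.round(1),"u",u.round(3))
E
```

```text
t: 15.88
ee_pos: [618.0, -101.4, 59.2]
ee_rot: [1.86, 1.677, 0.675]
contact_force: [2.1, 0.8, 0.1]
opening: 16.4
t: 16.12
ee_pos: [622.9, -102.7, 59.1]
ee_rot: [1.851, 1.672, 0.683]
contact_force: [5.2, 0.0, 4.7]
opening: 16.7
t 16.12 p [ 622.9 -102.7   59.1] x [0.098 0.995 0.009] z [ 0.691 -0.062 -0.72 ] F [5.2 0.  4.7] op 16.7 j [-0.51 -0.69 -1.09  0.45  0.29 -0.3 ]
grasp [ 610.  -101.6   72.6] u [ 0.018 -0.011  1.   ]
```

```bash
python3 -m inch '[0,0.023,-0.024,0,0,0, 0,-0.09,-0.085,0.008,0,0, 0,-0.02,0.022,0,0,0, 0,0,0,0,0,0]'; python3 - <<'E'
from h import *
p,M=pose(); gp=p-M[:,2]*arm.grip_depth; u=M@[0,.707,-.707]; print("grasp",gp.round(1),"u",u.round(3))
E
```

```text
t: 16.62
ee_pos: [603.9, -100.7, 59.0]
ee_rot: [1.887, 1.703, 0.646]
contact_force: [0.4, 1.9, 6.8]
opening: 16.3
t 16.62 p [ 603.9 -100.7   59. ] x [0.099 0.995 0.009] z [ 0.653 -0.058 -0.755] F [0.4 1.9 6.8] op 16.3 j [-0.52 -0.72 -1.09  0.54  0.28 -0.32]
grasp [591.7 -99.7  73.1] u [ 0.069 -0.016  0.997]
```

```bash
python3 -m inch '[0,0,0,0,0,0, 0,0,0,0,0,0, 0,0,0,0,0,0]' -0.1 && python3 -m inch '[0,0,-0.1,0,0,0, 0,0,-0.2,0,0,0, 0,0,-0.3,0,0,0, 0,0,-0.3,0,0,0, 0,0,0,0,0,0]'; python3 - <<'E'
from h import *
pose()
for n in("top","side"):
    im=read_camera(n); cv2.imwrite(f"pics/{n}12.png",im[:,:,::-1])
a=crop(cv2.imread("pics/top12.png"),270,170,430,290,2.5);b=crop(cv2.imread("pics/side12.png"),290,190,410,310,3.3)
h=max(len(a),len(b));O=np.zeros((h,a.shape[1]+b.shape[1],3),np.uint8);O[:len(a),:a.shape[1]]=a;O[:len(b),a.shape[1]:]=b;print(O.shape)
cv2.imwrite("pics/c12.png",O)
E
```

```text
t: 17.0
ee_pos: [601.9, -100.1, 55.8]
ee_rot: [1.892, 1.706, 0.643]
contact_force: [0.1, 0.5, -0.1]
opening: 39.0
t: 17.62
ee_pos: [581.9, -109.5, 84.1]
ee_rot: [1.896, 1.715, 0.65]
contact_force: [0.5, 0.6, 0.3]
opening: 38.3
t 17.62 p [ 581.9 -109.5   84.1] x [0.093 0.995 0.018] z [ 0.646 -0.047 -0.762] F [0.5 0.6 0.3] op 38.3 j [-0.57 -0.84 -1.1   0.68  0.32 -0.37]
(396, 796, 3)
```

View pics/c12.png

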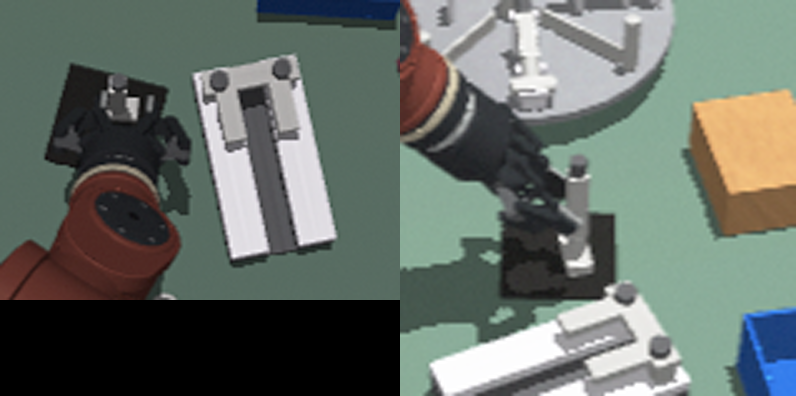

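The bolt stands upright on the pad, tip at crop (117,82) in the top view and (578,165) in the side view. The retreat was cut short by joint limits, so I'll open wide, un-tilt and rise.

```bash
python3 - <<'E'
from h import *
t=(270+117/2.5-.3,170+82/2.5-.3); s=(290+(578-400)/3.3-.35,190+163/3.3-.35)
print(two(t,s), onz("top",*t,141), onz("side",*s,141))
print("head side",onz("side",290+(579-400)/3.3,190+265/3.3,13))
E
python3 -m inch '[0,0,0,0,0,0, 0.03,0,0,0,0,0, 0.03,0,-0.04,0.0222,0,0, 0,0,-0.04,0.0222,0,0, 0,0,-0.05,0.0222,0,0, 0,0,-0.06,0.0222,0,0, 0,0,-0.1,0.0222,0,0, 0,0,-0.3,0,0,0, 0,0,-0.3,0,0,0]' 1; python3 -c "
from h import *
pose()"
```

```text
(array([ 589.17746198, -100.8261892 ,  130.79500847]), np.float64(0.7922885616531615)) [ 586.19117538 -100.95355171  141.        ] [ 586.75746275 -110.66124283  141.        ]
head side [ 590.09771152 -120.1802622    13.        ]
t: 18.85
ee_pos: [568.2, -100.8, 214.2]
ee_rot: [-2.314, -2.11, -0.025]
contact_force: [0.5, -0.2, 0.0]
opening: 85.5
t 18.85 p [ 568.2 -100.8  214.2] x [0.092 0.996 0.019] z [ 0.005  0.018 -1.   ] F [ 0.5 -0.2  0. ] op 85.5 j [-0.41  0.03 -0.01  1.53  0.02 -0.32]
```

```bash
python3 - <<'E'
from h import *
rel([588,-101,88],[.092,.996,0])
t=cv2.imread("pics/top0.png"); g=cv2.cvtColor(t,cv2.COLOR_BGR2GRAY)
# lip edges: scan image rows below the fork, plane z=38
for v in range(232,266,4):
    r=g[v,340:410].astype(float); w=np.where(r>150)[0]; gaps=np.where(np.diff(w)>5)[0]
    if len(gaps):
        k=gaps[np.argmax(np.diff(w)[gaps])]; 
        f=lambda i:340+i
        a,b=onz("top",f(w[k])+.5,v,38),onz("top",f(w[k+1])-.5,v,38); o1,o2=onz("top",f(w[0])-.5,v,38),onz("top",f(w[-1])+.5,v,38)
        print(v,f(w[[0,k,k+1,-1]]),((a+b)/2).round(1)[:2],"mouth %.1f"%np.linalg.norm(a-b),"outer mid",((o1+o2)/2).round(1)[:2],"w %.1f"%np.linalg.norm(o1-o2))
E
```

```text
t 18.85 p [ 568.2 -100.8  214.2] x [0.092 0.996 0.019] z [ 0.005  0.018 -1.   ] F [ 0.5 -0.2  0. ] op 85.5 j [-0.41  0.03 -0.01  1.53  0.02 -0.32]
shift mm [ -0.7  19.3 126.3] share [-0.005  0.129  0.842]
turn deg [ 0.2 -1.1 -0. ] share [ 0.0006 -0.003  -0.    ]
turn deg [ -1.7  -0.3 180. ] share [-0.0047 -0.0009  0.5   ]
232 [354 369 382 396] [ 533.4 -254. ] mouth 31.3 outer mid [ 533.3 -252.7] w 112.1
236 [355 370 383 397] [ 522.7 -256.4] mouth 31.2 outer mid [ 522.7 -255.1] w 112.0
240 [356 370 383 398] [ 512.1 -256.3] mouth 31.2 outer mid [ 512.1 -257.6] w 111.8
244 [357 371 384 399] [ 501.5 -258.7] mouth 31.2 outer mid [ 501.5 -260. ] w 111.7
248 [357 372 385 400] [ 491.  -261.2] mouth 31.1 outer mid [ 491.  -261.2] w 114.1
252 [358 373 386 401] [ 480.5 -263.6] mouth 31.1 outer mid [ 480.5 -263.6] w 114.0
256 [359 374 387 402] [ 470.  -266.1] mouth 31.0 outer mid [ 470.  -266.1] w 113.8
260 [360 375 388 403] [ 459.5 -268.5] mouth 31.0 outer mid [ 459.5 -268.5] w 113.7
264 [361 375 389 404] [ 449.1 -269.6] mouth 33.5 outer mid [ 449.1 -270.9] w 113.5
```

```bash
python3 -m inch '[-0.005,0.129,0,0,-0.003,0, 0,0,0.2,0,0,0, 0,0,0.25,0,0,0, 0,0,0.25,0,0,0, 0,0,0.142,0,0,0, 0,0,0,0,0,0]' 0.3 && python3 -m inch '[0,0,0,0,0,0, 0,0,0,0,0,0, 0,0,0,0,0,0, 0,0,0,0,0,0]' -1 60;  python3 -c "
from h import *
pose()"
```

```text
t: 19.6
ee_pos: [586.8, -103.1, 86.4]
ee_rot: [2.32, 2.115, 0.003]
contact_force: [0.3, -0.6, 0.4]
opening: 55.6
t: 20.1
ee_pos: [588.8, -104.2, 89.8]
ee_rot: [2.317, 2.111, 0.008]
contact_force: [-0.2, 2.0, 6.6]
opening: 17.0
t 20.10 p [ 588.8 -104.2   89.8] x [ 0.093  0.996 -0.001] z [ 0.008 -0.002 -1.   ] F [-0.2  2.   6.6] op 17.0 j [-0.39  0.11 -0.16  1.3   0.   -0.3 ]
```

```bash
python3 -m inch '[0,0,-0.2,0,0,0, 0,0,-0.4,0,0,0, -0.279,-0.149,0,0,0,0, -0.279,-0.149,0,0,0,0, -0.279,-0.149,0,0,0,0, -0.279,-0.149,0,0,0,0, 0,0,0,0,0,0.0292, 0,0,0,0,0,0.0292, 0,0,0,0,0,0.0292, 0,0,0,0,0,0.0292]' - 90 && python3 -m inch '[0,0,0,0,0,0.0292, 0,0,0,0,0,0.0292, 0,0,0,0,0,0.0292, 0,0,0,0,0,0, 0,0,0,0,0,0]'; python3 - <<'E'
from h import *
p,M=rel([484.5,-262.6,180],[.981,.194,0]) or (None,None)
s=readout.observe(); p=s["ee_pos"]
for n in("top","side"):
    im=read_camera(n); cv2.imwrite(f"pics/{n}14.png",im[:,:,::-1])
q=px("side",[p+[0,0,-50]])[0].astype(int);x,y=q[0]-60,q[1]-50;print(x,y)
cv2.imwrite("pics/side14c.png",crop(im,x,y,x+130,y+100,6)[:,:,::-1])
for z in(-73,-60,-40,-20,0): print(z,((px("side",[p+[0,0,z]])[0]-[x,y]+.5)*6-.5).round(1))
E
```

```text
t: 21.35
ee_pos: [482.4, -262.2, 177.5]
ee_rot: [2.928, 1.132, 0.007]
contact_force: [-0.5, 0.0, -2.9]
opening: 17.2
t: 21.98
ee_pos: [482.7, -262.2, 177.8]
ee_rot: [3.124, 0.31, 0.009]
contact_force: [-0.0, -0.4, -3.1]
opening: 16.8
t 21.98 p [ 482.7 -262.2  177.8] x [0.981 0.196 0.006] z [ 0.006 -0.001 -1.   ] F [-0.  -0.4 -3.1] op 16.8 j [-0.74 -0.06 -0.17  1.46  0.    0.64]
shift mm [ 1.7  0.8 -2.2] share [ 0.011  0.005 -0.015]
turn deg [ 0.1 -0.3  0.1] share [ 0.0004 -0.0009  0.0004]
turn deg [   0.5    0.2 -179.9] share [ 0.0014  0.0006 -0.4996]
260 236
-73 [364.6 337.2]
-60 [364.5 319. ]
-40 [364.4 290.6]
-20 [364.3 261.7]
0 [364.1 232.1]
```

The picture limit is reached, so I'll measure the hanging bolt numerically.

```bash
python3 - <<'E'
from h import *
p=np.array([482.7,-262.2,177.8])
im=cv2.imread("pics/side14.png"); g=cv2.cvtColor(im,cv2.COLOR_BGR2GRAY)
for z in(-15,-30,-45,-55,-65,-75,-85,-92):
    u,v=px("side",[p+[0,0,z]])[0]; U=int(round(u));V=int(round(v)); print(z,"u %.1f v %.1f"%(u,v),U-16,g[V,U-16:U+17])
t=cv2.imread("pics/top14.png");
u,v=px("top",[p+[0,0,-60]])[0];print(u,v)
for dv in range(-10,26,3): print(dv,cv2.cvtColor(t,cv2.COLOR_BGR2GRAY)[int(v)+dv,int(u)-20:int(u)+21])
E
```

```text
-15 u 320.3 v 278.0 304 [171 170 170 171 171 169 170 169 169 170 135 108 118 127 131 104 118 132
 132 134 133  99  62  55  55  55  55  54  54  50  51  50  51]
-30 u 320.3 v 281.6 304 [171 170 170 171 170 170 173 169 171 171 171 169 163 136 122 130 132 132
 132 130 133 146 166 169 170 169 172 170 169 170 169 169 171]
-45 u 320.3 v 285.2 304 [169 171 171 170 171 169 169 171 171 169 171 169 162 136 121 126 130 130
 134 131 131 145 164 171 170 169 169 170 169 170 170 170 170]
-55 u 320.3 v 287.6 304 [170 170 170 172 170 170 170 171 169 169 170 170 169 164 138 123 130 130
 131 130 129 128 136 160 171 171 173 176 222 246 253 254 254]
-65 u 320.3 v 289.9 304 [170 171 170 170 170 171 171 170 171 172 172 169 169 149 131 127 137 135
 129 127 130 134 135 136 175 249 254 254 254 254 254 254 254]
-75 u 320.4 v 292.2 304 [170 171 169 170 170 169 170 170 158 150 140 133 134 128 126 129 131 132
 130 127 128 136 137 136 135 196 251 254 254 254 254 254 233]
-85 u 320.4 v 294.5 304 [171 169 172 170 170 173 175 222 211 151 131 133 137 136 134 133 133 132
 132 132 191 168 132 132 133 139 248 254 254 254 
[... 1307 characters left out ...]
  52  49  47  46  42  37  38  41  27
   9  93 199 240 236]
14 [ 74  73  72  70  70  68  69  70  68  68  66  67  66  66  65  63  63  63
  61  61  59  58  56  55  53  52  50  48  46  43  38  40  51  55  55  54
  33  20  14 153 241]
17 [ 72  70  70  70  70  68  68  68  67  65  66  65  65  64  63  63  62  62
  60  58  57  56  54  52  51  47  46  42  38  30  14  21  42  60  72  76
  90 171 238 233 235]
20 [ 71  70  69  71  68  67  67  66  65  66  65  64  63  64  62  60  58  58
  57  57  54  53  50  48  46  44  38  45  87 119 115 115 113 115 115 116
 115 113 125 143 157]
23 [69 68 66 69 68 64 65 65 64 63 63 62 62 60 58 59 57 56 55 55 49 49 47 42
 38 37 38 52 73 79 69 53 48 42 41 46 44 48 53 52 50]
```

```bash
python3 - <<'E'
from h import *
g=cv2.cvtColor(cv2.imread("pics/side12.png"),cv2.COLOR_BGR2GRAY)
p=np.array([588.8,-104.2,0])
for z in(132,125,118,112,106,100,95,45,35,15,10):
    u,v=px("side",[p+[0,0,z]])[0];V=int(round(v));print(z,"u %.1f"%u,V,329,g[V,329:358])
E
```

```text
132 u 343.6 240 329 [ 45  37  39  36  36  52 131 160 161 160 159 154 115  71  75  84  74 101
 148 160 160 160 159 161 160 160 159 163 160]
125 u 343.6 241 329 [ 53  42  40  37  39  69 111 173 181 163 160 181 128  60  65  62  63 126
 155 161 159 159 160 160 160 160 159 160 160]
118 u 343.5 243 329 [ 49  56  55  43  37  36  34  34  33 102 171 153 109  88  72  69 132 225
 207 161 159 159 161 160 160 160 158 158 161]
112 u 343.4 244 329 [ 42  49  57  55  40  32  32  31  32  33  67 103 191 241 198 170 182 156
 148 158 160 159 159 158 161 158 160 158 159]
106 u 343.4 246 329 [ 97  69  41  45  41  34  32  34  35  32  31  94 119 125 126 126 125 127
 146 159 160 158 160 159 158 159 160 161 160]
100 u 343.3 247 329 [ 36  39  41  41  41  34  29  33  32  33  30  94 118 126 124 126 124 129
 150 160 159 160 159 158 160 159 160 161 161]
95 u 343.3 248 329 [ 46  43  40  39  49  48  40  33  32  35  33  93 118 125 126 125 126 128
 151 161 160 160 160 161 159 161 161 161 162]
45 u 342.8 260 329 [ 41  34  40  43  48  51  48  50  60  60  47  39  42  72 111 125 125 113
  76  47  49  48  50  50  48  48 134 162 159]
35 u 342.8 262 329 [ 50  45  48  51  49  50  49  52  58 230 243 190 132 123 136 136 127  91
  59  51  48  47  48  49  51  48 134 160 161]
15 u 342.6 266 329 [ 29  27  31  28  25  30  28  43  48  63 105 121 121 122 124 125 169 225
 164  51  51  52  49  50  47  51 106 149 159]
10 u 342.5 267 329 [ 29  29  30  28  31  29  30  28  31  41 100 121 125 125 126 129 217 237
 189  94  52  49  50  50  49  49 106 148 160]
```

```bash
python3 -m inch '[0.011,0.011,0.15,0,-0.0009,0, 0,0,0.15,0,0,0, 0,0,0.06,0,0,0, 0,0,0,0,0,0]' && python3 -m inch '[0,0,0.04,0,0,0, 0,0,0.03,0,0,0, 0,0,0,0,0,0]'; python3 - <<'E'
from h import *
rel([484.5,-262.6,92.5],[.981,.194,0])
E
```

```text
t: 22.58
ee_pos: [484.7, -263.4, 123.7]
ee_rot: [3.125, 0.305, -0.0]
contact_force: [0.2, 0.7, -3.1]
opening: 16.6
t: 22.95
ee_pos: [484.9, -263.6, 113.3]
ee_rot: [3.124, 0.303, 0.0]
contact_force: [-0.6, 0.2, -3.1]
opening: 16.9
t 22.95 p [ 484.9 -263.6  113.3] x [0.981 0.192 0.   ] z [ 0.001 -0.002 -1.   ] F [-0.6  0.2 -3.1] op 16.9 j [-0.73 -0.03 -0.26  1.34 -0.    0.64]
shift mm [-0.2 -1.1 20.8] share [-0.001 -0.008  0.139]
turn deg [ 0.1 -0.  -0.1] share [ 0.0004 -0.     -0.0003]
turn deg [ -0.   -0.2 179.9] share [-0.     -0.0006  0.4997]
```

```bash
python3 -m inch '[0,0,0.05,0,0,0, 0,0,0.05,0,0,0, 0,0,0,0,0,0]' && python3 -m inch '[0,0,0.02,0,0,0, 0,0,0,0,0,0]' && python3 -m inch '[0,0,0.013,0,0,0, 0,0,0,0,0,0]'
```

```text
t: 23.32
ee_pos: [484.5, -263.3, 97.5]
ee_rot: [3.126, 0.304, -0.001]
contact_force: [-1.0, 0.8, -3.5]
opening: 16.9
t: 23.58
ee_pos: [484.9, -263.7, 95.4]
ee_rot: [3.124, 0.303, 0.001]
contact_force: [-0.6, 0.1, -3.7]
opening: 16.6
t: 23.82
ee_pos: [484.9, -263.7, 93.5]
ee_rot: [3.124, 0.303, 0.001]
contact_force: [-0.1, -0.5, -3.7]
opening: 17.3
```

```bash
python3 -m inch '[0,0,0.01,0,0,0, 0,0,0,0,0,0]' && python3 -m inch '[0,0,0.01,0,0,0, 0,0,0,0,0,0]'
```

```text
t: 24.08
ee_pos: [485.0, -263.8, 92.1]
ee_rot: [3.124, 0.303, 0.001]
contact_force: [0.1, 0.4, -3.8]
opening: 16.8
t: 24.32
ee_pos: [485.3, -263.9, 91.9]
ee_rot: [3.123, 0.304, 0.002]
contact_force: [-2.8, 3.1, 7.6]
opening: 16.7
```

```bash
python3 -m inch '[0,0,-0.012,0,0,0, 0.08,-0.001,0,0,0,0, 0.11,-0.002,0,0,0,0, 0.11,-0.002,0,0,0,0, 0.11,-0.002,0,0,0,0, 0,0,0,0,0,0]' && python3 -m inch '[0.1,-0.001,0,0,0,0, 0.08,-0.001,0,0,0,0, 0.05,-0.001,0,0,0,0, 0,0,0,0,0,0, 0,0,0,0,0,0]'; python3 - <<'E'
from h import *
rel([582.4,-243.3,92.5],[.981,.194,0])
E
```

```text
t: 25.08
ee_pos: [546.2, -250.4, 92.0]
ee_rot: [3.124, 0.305, 0.001]
contact_force: [0.2, -0.7, -2.2]
opening: 16.4
t: 25.7
ee_pos: [578.6, -243.8, 92.3]
ee_rot: [3.124, 0.303, 0.0]
contact_force: [-0.6, -0.1, -3.2]
opening: 16.7
t 25.70 p [ 578.6 -243.8   92.3] x [ 0.981  0.192 -0.   ] z [ 0.    -0.002 -1.   ] F [-0.6 -0.1 -3.2] op 16.7 j [-0.61  0.21 -0.04  1.32 -0.    0.77]
shift mm [ 3.8  0.2 -0.2] share [ 0.026  0.001 -0.001]
turn deg [ 0.1  0.  -0.1] share [ 0.0004  0.     -0.0003]
turn deg [  0.   -0.2 179.9] share [ 0.     -0.0006  0.4997]
```

```bash
python3 -m inch '[0.026,0,0,0,0,0, 0.03,0,0,0,0,0, 0,0,0,0,0,0]' && python3 -m inch '[0.02,0,0,0,0,0, 0,0,0,0,0,0]' && python3 -m inch '[0.015,0,0,0,0,0, 0,0,0,0,0,0]'
```

```text
t: 26.08
ee_pos: [587.4, -242.1, 92.4]
ee_rot: [3.124, 0.304, 0.001]
contact_force: [0.1, 0.4, -4.1]
opening: 16.9
t: 26.32
ee_pos: [590.2, -241.6, 92.4]
ee_rot: [3.124, 0.303, 0.001]
contact_force: [0.0, -0.2, -3.3]
opening: 16.8
t: 26.58
ee_pos: [592.4, -241.1, 92.4]
ee_rot: [3.124, 0.304, 0.001]
contact_force: [-0.3, -0.7, -3.8]
opening: 17.0
```

```bash
python3 -m inch '[0.015,0,0,0,0,0, 0,0,0,0,0,0]' && python3 -m inch '[0.015,0,0,0,0,0, 0,0,0,0,0,0]'
```

```text
t: 26.82
ee_pos: [593.5, -240.9, 92.4]
ee_rot: [3.124, 0.303, -0.003]
contact_force: [-6.1, -1.0, -0.7]
opening: 16.8
t: 27.08
ee_pos: [593.9, -240.8, 92.5]
ee_rot: [3.124, 0.302, -0.009]
contact_force: [-16.0, -1.4, 5.9]
opening: 16.9
```

```bash
python3 -m inch '[-0.085,0,0,0,0,0, 0,0,0,0,0,0, 0,0,0,0,0,0]' && python3 -m inch '[0,0,0,0,0,-0.0139, 0,0,0,0,0,-0.0208, 0,0,0,0,0,-0.0208, 0,0,0,0,0,-0.0208, 0,0,0,0,0,-0.0208, 0,0,0,0,0,0]'; python3 -c "
from h import *
pose()"
```

```text
t: 27.45
ee_pos: [584.5, -242.8, 92.5]
ee_rot: [3.124, 0.303, 0.002]
contact_force: [0.6, 0.3, -4.1]
opening: 16.9
t: 28.2
ee_pos: [584.5, -242.7, 92.4]
ee_rot: [2.889, 1.227, -0.0]
contact_force: [0.7, -0.3, -3.5]
opening: 16.7
t 28.20 p [ 584.5 -242.7   92.4] x [ 0.694  0.72  -0.001] z [ 0.001 -0.003 -1.   ] F [ 0.7 -0.3 -3.5] op 16.7 j [-0.6   0.22 -0.03  1.32 -0.    0.17]
```

```bash
python3 -m inch '[0,0,0,0,0,-0.0208, 0,0,0,0,0,-0.0208, 0,0,0,0,0,-0.0208, 0,0,0,0,0,-0.0208, 0,0,0,0,0,-0.0208, 0,0,0,0,0,-0.0208, 0,0,0,0,0,-0.0208, 0,0,0,0,0,-0.0069, 0,0,0,0,0,0, 0,0,0,0,0,0]'; python3 - <<'E'
from h import *
rel([584.4,-243,92],[-.194,.981,0])
E
```

```text
t: 29.45
ee_pos: [584.3, -242.7, 92.4]
ee_rot: [2.001, 2.419, -0.002]
contact_force: [0.1, -0.3, -3.7]
opening: 16.8
t 29.45 p [ 584.3 -242.7   92.4] x [-0.188  0.982 -0.003] z [ 0.001 -0.003 -1.   ] F [ 0.1 -0.3 -3.7] op 16.8 j [-0.6   0.22 -0.03  1.32 -0.   -0.79]
shift mm [-0.3  0.   0.4] share [-0.002  0.     0.003]
turn deg [ 0.   0.2 -0.4] share [ 0.0001  0.0004 -0.001 ]
turn deg [  0.2  -0.  179.6] share [ 7.00e-04 -1.00e-04  4.99e-01]
```

Turned 90° without any contact. Next: set it down, release, and rise straight up.

```bash
python3 -m inch '[0,0,0.006,0,0,0, 0,0,0,0,0,0]' && python3 -m inch '[0,0,0,0,0,0, 0,0,0,0,0,0, 0,0,0,0,0,0, 0,0,0,0,0,0]' 0.1 && python3 -m inch '[0,0,-0.1,0,0,0, 0,0,-0.2,0,0,0, 0,0,-0.3,0,0,0, 0,0,-0.4,0,0,0, 0,-0.4,-0.2,0,0,0, 0,-0.4,0,0,0,0, 0,-0.3,0,0,0,0, 0,0,0,0,0,0]'; python3 - <<'E'
from h import *
pose()
for n in("top","side"): cv2.imwrite(f"pics/{n}20.png",read_camera(n)[:,:,::-1])
b=np.array([584.3,-242.7,0])
for n in("top","side"):
    g=cv2.cvtColor(cv2.imread(f"pics/{n}20.png"),cv2.COLOR_BGR2GRAY)
    for z in(139,130,115,95,75):
        u,v=px(n,[b+[0,0,z]])[0];U,V=int(round(u)),int(round(v)); print(n,z,"u %.1f v %.1f"%(u,v),U-12,g[V,U-12:U+13])
E
```

```text
t: 29.7
ee_pos: [584.4, -242.8, 92.0]
ee_rot: [1.998, 2.421, -0.002]
contact_force: [-1.1, 0.5, 0.8]
opening: 17.1
t: 30.2
ee_pos: [584.2, -242.8, 91.5]
ee_rot: [1.998, 2.421, -0.002]
contact_force: [0.6, -0.7, -0.1]
opening: 46.8
t: 31.2
ee_pos: [424.3, -273.5, 271.1]
ee_rot: [2.0, 2.417, -0.003]
contact_force: [0.5, -0.0, -0.6]
opening: 47.0
t 31.20 p [ 424.3 -273.5  271.1] x [-0.187  0.982 -0.005] z [ 0.002 -0.004 -1.   ] F [ 0.5 -0.  -0.6] op 47.0 j [-0.83 -0.18 -0.11  1.64 -0.   -1.02]
top 139 u 374.0 v 203.6 362 [198 195 196 197 199 200 193 151 133 156  73  96  95  92  88  99 155 195
 192 195 179 115  67  77  79]
top 130 u 373.7 v 204.5 362 [198 195 196 197 199 200 193 151 133 156  73  96  95  92  88  99 155 195
 192 195 179 115  67  77  79]
top 115 u 373.2 v 205.9 361 [197 195 197 170  64  60  49  44  54 100 117  36  68  87  80  56 123 197
 199 179 116  74  75  76  78]
top 95 u 372.6 v 207.8 361 [191 193 197 179  99  37  43  54  74  72 100 122  78  72  74  96 112 123
 115  73  74  77  78  78  78]
top 75 u 372.0 v 209.7 360 [192 192 191 195 197 165  30  43  61  72  71  75  78  75  74  74  71  68
  72  77  76  78  78  78  77]
side 139 u 354.5 v 272.4 343 [ 50  54  50  52  51  52  52  53  50  66 114 133 132 133 146 162 170 168
 170 168 169 169 169 169 168]
side 130 u 354.4 v 274.5 342 [ 54  52  52  50  54  53  54  53  54  57  59  67  83  99  94  84 193 202
 174 171 169 168 168 170 167]
side 115 u 354.1 v 278.0 342 [ 53  50  52  53  50  53  53  53  76 111 108  80  67  73  76 180 240 201
 128 135 160 168 167 168 168]
side 95 u 353.8 v 282.7 342 [202 225 236 241 240 241 242 241 202 136 121 131 134 133 132 131 153 227
 241 241 241 243 243 212 168]
side 75 u 353.6 v 287.3 342 [240 240 240 241 242 242 242 220 152 121 120 127 131 132 130 130 173 231
 241 242 240 240 239 240 242]
```

```bash
python3 - <<'E'
from h import *
a=cv2.imread("pics/top6.png").astype(int);b=cv2.imread("pics/top20.png").astype(int)
d=(abs(a-b).max(2)>60)
for n,(x0,y0,x1,y1) in dict(carousel=(120,140,262,285),carton=(262,112,322,168),bin=(370,125,436,182)).items():
    m=d[y0:y1,x0:x1]; ys,xs=np.nonzero(m); print(n,m.sum(), (xs.min()+x0,xs.max()+x0,ys.min()+y0,ys.max()+y0) if m.sum() else "")
a=cv2.imread("pics/side0.png").astype(int);b=cv2.imread("pics/side20.png").astype(int)
print("wrench diff side",(abs(a-b).max(2)>60)[245:300,262:290].sum())
from cell import ticket
print(ticket.job_done())
E
```

```text
carousel 1554 (np.int64(129), np.int64(261), np.int64(150), np.int64(284))
carton 257 (np.int64(282), np.int64(321), np.int64(145), np.int64(167))
bin 210 (np.int64(406), np.int64(435), np.int64(168), np.int64(181))
wrench diff side 0
the job is handed in; nothing more can be done
None
```

I completed every step of the task and handed the job in at about t = 31 s. My last check, on whether other things had moved, was inconclusive.

**What I did**
- **Carousel:** I caged one post in partly open jaws and turned it about 98° CCW, until the long T-bolt's compartment faced the pointer, then released it.
- **Pad:** I took the bolt out, tilted it upright and set it on the rubber pad. The arm's joint limits meant it sat about 20 mm from the pad centre, with the tool leaning about 0.07 rad. After release it stood upright in both camera views.
- **Slot and fork:** I regripped it from above and lowered the head lengthwise into the slot until it touched the floor. I then slid it to the fork bottom (about 16 N), backed off about 9 mm to the seat, and turned it 90° with no contact force. Finally I set it down, released it and moved clear.

**Last checks**
- **Bolt:** The tip and shank edges appear within about 0.6 pixel (roughly 2 mm) of where an upright bolt at the release position should show, in both views. The head angle was only checked through the jaws, which were within 0.4° of square across the slot.
- **Robot:** The tool was clear, with no contact force.
- **Wrench:** No change in the side view.
- **Carousel, carton and bin (inconclusive):** The top-view comparison showed changed pixels around all three (1554, 257 and 210). The arm, its shadow and the removed bolt may explain them, but I did not confirm that because the picture limit was used up. I felt no contact near the carton or bin. The other three fasteners were still in place in the picture taken just after the bolt was lifted out.

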